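# Restack the keyed screw cases on the bench dock

### The job

Build up the stack of screw cases on the bench dock: first take the tape measure off the red deep case and stand it upright on a clear bit of bench, then set the yellow medium case on the red one, and then the green shallow case on the yellow one. Turn each case so that the notch in its foot goes over the white key of the case below, set it down gently without dropping it, and leave it sitting fully down and flush all round. Leave the red case seated on the dock and the other things on the bench where they are, do not let the tape measure topple, and let go of everything at the end.

Things in the scene. Friction and masses are not known exactly. Their poses are not given: they have to be found in the camera images.
- dock: grey plastic docking plate screwed to the bench (fixed), 150 (x) x 90 (y) x 12 mm, with the same 106 x 46 x 7 mm platform and white key on it as the case lids; the key points along +x. Origin at the centre of its underside, on the bench. Somewhere within +-0.5 rad of facing +x of the room.
- case_deep: screw case, black, 120 (x) x 60 (y) mm, flat long sides, 60 mm from underside to its red lid rim; on the lid a red platform and white key rise 7 mm more (see its key, its notch). Origin: centre of the underside; z up, +x to its front end (white key, white latch, notch below). Grip it across the 60 mm. 0.6 kg; sits loose on the dock at the start, underside 12 mm above the bench
- case_deep_key (a point): the deep case's key: white tab 22 mm wide (y), 7 mm high, that runs on from the +x end of a centred platform 106 x 46 mm, also 7 mm high, to x = 59 mm; edges rounded 3.5 mm. This point: foot of the key, at x = 56, y = 0, 60 mm above its underside
- case_medium: screw case, black, 120 (x) x 60 (y) mm, flat long sides, 42 mm from underside to its yellow lid rim; on the lid a yellow platform and white key rise 7 mm more (see its key, its notch). Origin: centre of the underside; z up, +x to its front end (white key, white latch, notch below). Grip it across the 60 mm. About 0.42 kg
- case_medium_key (a point): the medium case's key: white tab 22 mm wide (y), 7 mm high, that runs on from the +x end of a centred platform 106 x 46 mm, also 7 mm high, to x = 59 mm; edges rounded 3.5 mm. This point: foot of the key, at x = 56, y = 0, 42 mm above its underside
- case_medium_notch (a point): the medium case's notch: 26 mm wide, through the front (+x) wall of its hollow foot (8 mm deep, 110 x 50 mm inside, walls 5 mm). The foot drops over a platform and key with 2 mm play each side, one way round only, until it rests on the rim below. This point: x = 56, y = 0 mm, at the underside
- case_shallow: screw case, black, 120 (x) x 60 (y) mm, flat long sides, 30 mm from underside to its green lid rim; on the lid a green platform and white key rise 7 mm more (see its key, its notch). Origin: centre of the underside; z up, +x to its front end (white key, white latch, notch below). Grip it across the 60 mm. About 0.28 kg
- case_shallow_notch (a point): the shallow case's notch: 26 mm wide, through the front (+x) wall of its hollow foot (8 mm deep, 110 x 50 mm inside, walls 5 mm). The foot drops over a platform and key with 2 mm play each side, one way round only, until it rests on the rim below. This point: x = 56, y = 0 mm, at the underside
- case_deep_notch (a point): the deep case's notch: 26 mm wide, through the front (+x) wall of its hollow foot (8 mm deep, 110 x 50 mm inside, walls 5 mm). The foot drops over a platform and key with 2 mm play each side, one way round only, until it rests on the rim below. This point: x = 56, y = 0 mm, at the underside
- dock_key (a point): the dock's key: white tab 22 mm wide (y), 7 mm high, that runs on from the +x end of a centred platform 106 x 46 mm, also 7 mm high, to x = 59 mm; edges rounded 3.5 mm. This point: foot of the key, at x = 56, y = 0, 12 mm above the bench
- tape: blue tape measure standing upright on its flat foot, 65 (x, blade hook at +x) x 34 (y, between its two flat sides) x 62 mm tall, rounded at its upper back (-x), about 0.22 kg. Origin at the centre of its underside, z up. At the start it stands on the deep case's platform, 67 mm above that case's underside.
- glue: bystander, loose: yellow glue bottle with a green band, 64 mm across, 178 mm tall, origin at the centre of its underside
- battery: bystander, loose: black and green drill battery lying on the bench, 107 (x) x 74 (y) x 60 mm tall, origin at the centre of its underside
- sander: bystander, loose: cork sanding block with a wooden grip, 97 (x) x 62 (y) x 35 mm tall, origin at the centre of its underside
- wrench: bystander, loose: adjustable wrench lying flat, 165 long (x, jaws at +x, from -84 to +81) x 45 x 11 mm, origin on the bench near its middle
- square: bystander, loose: combination square lying flat; steel rule 200 (x) x 25 mm, 11 mm high; blue head at x = 45 mm that reaches from y = +18 to -100 mm, 18 mm high; origin under the middle of the rule
- plane: bystander, loose: blue block plane with a wooden front knob standing on its sole, 160 (x, knob at +x) x 46 (y) x 58 mm tall, origin at the centre of its underside
- pot: bystander, loose: aluminium pencil pot, 68 mm across, 85 mm tall with pencils up to 140 mm, origin at the centre of its underside
- clamp: bystander, loose: orange and black spring clamp lying flat, 130 (x, from -69 to +59) x 77 (y) x 21 mm, origin on the bench under its pivot

How it is judged:
By the outcome, as a careful person would: the job done as asked, in the order asked, and still so for the second after the job is handed in, with the robot touching nothing.
It also fails if it takes over 67 s, if anything falls off the work surface, if the arm or the gripper's body presses on something with over 40 N, if the wrist force passes 120 N, or if a joint passes its speed limit or range.

### The arm

A 6-joint arm with a two-finger parallel gripper is mounted at the origin on the work surface. World frame = base frame: x ahead of the robot, y to its left, z up, the work surface at z = 0. Lengths are in m, angles in degrees, forces in N, time in s.
With the tool pointing down it reaches from about 0.35 to 0.925 m from the base axis. Payload 6.4 kg.
Tool frame: the origin (TCP) lies between the finger pads; the fingertips stand bot.tips_ahead ahead of it and the grasp point (between the pads) lies 11 mm behind it (bot.tips_ahead is the distance from the TCP to the fingertips, in m); z points along the fingers, y is the line along which they close (so a half turn about z gives the same grasp; the last joint's range is limited). The gripper opens to 85 mm and grips with 20 to 120 N. Pads are 22 mm wide; open, the fingers measure 114 mm over their backs; the gripper's body (76 mm by 85 mm) begins 54 mm behind the grasp point. The pads swing forward as they close: fully open they stand 13 mm farther back than shut.
Start: joints at [54.597, 14.043, 89.255, -0, 76.702, -9.975], TCP at [0.279, 0.587, 0.239] pointing down, gripper open.
Joint ranges: [-179.41, 179.41], [-58.25, 129.5], [7.25, 145.43], [-54.29, 234.29], [11.92, 165.04], [-157.13, 157.13]. Speed limits (degrees/s): [147.25, 147.25, 180, 180, 180, 180].

### API

Orientations are given as a 3x3 rotation matrix whose columns are the frame's x, y, z axes.
In Python, from plant import bot gives the robot as it stands.
- The arm moves only by the tool move_arm, never from a script. Its argument "rows" is a list that holds one entry, the list of rows, each a list of 7 numbers: the shift along the tool's x, y, z as a fraction of full scale, then the turn, a rotation vector about the tool's x, y, z as a fraction of full scale, then the opening, from -1 (shut) to 1 (fully open). In form: [[[x, y, z, rx, ry, rz, fingers], ...]]. A call has 1 to 5 rows; each row shifts and turns the commanded pose from where the row before left it, along the tool's axes as they then stand; what a row does not reach is not made up. Full scale, the value 1, is 25 mm for a shift and 0.1 rad for a turn. A row lasts 1/12 s, in which the tool goes at most 41.7 mm and 7.16 degrees, less where a joint would pass 70% of its speed; a pose out of reach is approached as far as the arm can. A call with a number of a shift or a turn outside -1 to 1 is refused whole. A call with a gripper value outside its range is refused whole. The fingers move at their own pace and stop on an object; the grip force is fixed at half the most. Time passes only in rows, so rows that do not move let the fingers close. It gives the time, the measured TCP pose, the force, the opening and the grip force at its end, in the units of the state.
- bot.read_state(): the state, without advancing time (a new reading comes with each control period).
- bot.read_camera(name): name is "side" or "top" or "wrist"; returns the picture (420x560x3 uint8, red, green, blue); there is no depth.
- bot.get_calibration(name): a dict with "mtx" (3x3 intrinsics, pixels), "camera_from_world" (4x4, takes a point from world to camera coordinates). Camera axes: x right, y up, looking along -z (the intrinsics and any distortion apply to the point x, -y, -z); pixel columns grow to the right and rows downward; lengths in m; the calibration is good to about 2 mm. A picture is of the moment at which its call begins: read the wrist's pose just before it. get_calibration takes no time and is no camera call; for the wrist camera it gives the pose at the moment of the call.
- bot.hand_in(): hands the job in; it is judged then, once.
The state is a dict: "time": time; "q": joint angles; "joint_velocities": joint speeds; "joint_torque": joint torques, N m; "tcp_pos": TCP position; "orientation": TCP orientation; "contact_force": force on the tool from outside, world axes, zero at the start; "moment": the same for the moment, N m; "width": opening from 0.0 (shut) to 1.0 (fully open); "gripper_force": force on a finger pad.
Only numpy, scipy, OpenCV 4.12 (cv2) and the standard library are available. Lean on these libraries where they do the work, as an engineer would, in place of code of your own. Each camera call takes 0.05 s, during which the arm holds its last target. There are 200 camera calls.

## Working session

There is one attempt and no reset: what is moved stays moved. The work goes in short steps, Python scripts to look and compute and a tool call to move; the robot and the scene stay as the last step left them, time stands still between calls to the robot, and variables do not carry over. Pictures are saved under pics/ and viewed, at most 10 in all, crops included, and the job is handed in when it is done.

Besides the shell and the picture viewer there is one more tool, called after "Emit:" by a JSON object that holds its "method" and its "body". move_arm: Moves the arm, as the interface text tells. Shift numbers are shares of 25 mm and turn numbers shares of 0.1 rad, none past 1 either way. Its arguments: {"type":"object","properties":{"rows":{"type":"array","items":{"type":"array","items":{"type":"array","items":{"type":"number"}}}}},"required":["rows"]}

```bash
mkdir -p pics; ls
python3 - <<'E'
from plant import bot
import cv2,numpy as np
s=bot.read_state();print(s['time'],s['tcp_pos'],np.round(s['orientation'],3).tolist(),s['width'],bot.tips_ahead)
for n in ('side','top','wrist'):
    c=bot.get_calibration(n);im=bot.read_camera(n)
    np.savez('pics/%s0.npz'%n,im=im,K=c['mtx'],T=c['camera_from_world']);print(n,np.round(c['mtx'],1).tolist(),np.round(c['camera_from_world'],3).tolist(),[k for k in c])
    cv2.imwrite('pics/%s0.png'%n,cv2.cvtColor(im,cv2.COLOR_RGB2BGR))
E
```

```text
pics
0.0 [0.27874827 0.58656817 0.23814035] [[-0.903, 0.429, -0.001], [0.429, 0.903, -0.002], [0.0, -0.002, -1.0]] 1.0001261920610203 0.008
side [[516.0, 0.0, 288.2], [0.0, 516.0, 212.0], [0.0, 0.0, 1.0]] [[-0.93, -0.367, 0.017, 0.527], [0.289, -0.7, 0.653, -0.208], [-0.228, 0.612, 0.757, -1.641], [0.0, 0.0, 0.0, 1.0]] ['mtx', 'camera_from_world']
top [[502.4, 0.0, 277.8], [0.0, 502.4, 197.0], [0.0, 0.0, 1.0]] [[0.028, -0.999, -0.016, 0.003], [0.996, 0.027, 0.084, -0.562], [-0.084, -0.018, 0.996, -1.624], [0.0, 0.0, 0.0, 1.0]] ['mtx', 'camera_from_world']
wrist [[290.3, 0.0, 284.3], [0.0, 290.3, 212.2], [0.0, 0.0, 1.0]] [[0.431, 0.902, -0.002, -0.651], [-0.855, 0.408, -0.321, 0.04], [-0.289, 0.14, 0.947, -0.38], [0.0, 0.0, 0.0, 1.0]] ['mtx', 'camera_from_world']
```

View pics/top0.png

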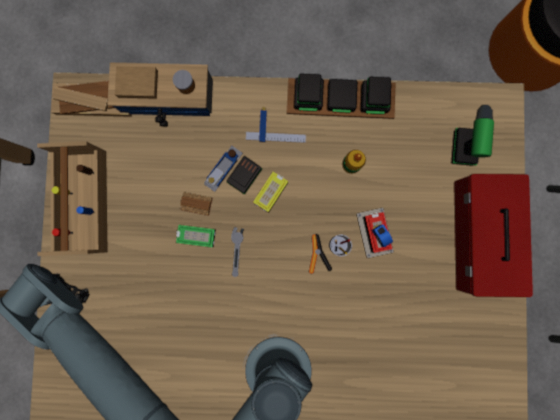

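View pics/side0.png

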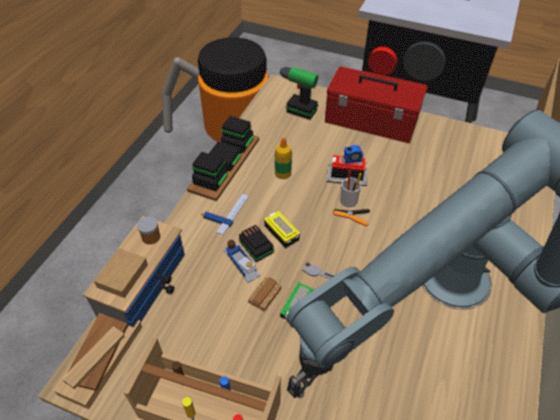

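The top view shows, from left to right: the green case (195,236), the yellow case (270,191), and the red case with the blue tape on the dock (376,232). The pot is at (340,245), the clamp at (320,253), and there is clear bench around (300,200). I'll zoom in for the key directions.

```bash
python3 - <<'E'
import cv2
t=cv2.imread('pics/top0.png')
cv2.imwrite('pics/crop1.png',cv2.resize(t[130:285,165:405],None,fx=3.3,fy=3.3,interpolation=cv2.INTER_CUBIC))
E
cat > h.py <<'E'
import cv2,numpy as np
from plant import bot
def load(n):
    d=np.load('pics/%s.npz'%n);return d['im'],d['K'],d['T']
def snap(n,name):
    c=bot.get_calibration(n);im=bot.read_camera(n)
    np.savez('pics/%s.npz'%name,im=im,K=c['mtx'],T=c['camera_from_world'])
    cv2.imwrite('pics/%s.png'%name,cv2.cvtColor(im,cv2.COLOR_RGB2BGR));return im,c['mtx'],c['camera_from_world']
def ray(px,K,T,z):
    p=np.atleast_2d(px).astype(float)
    d=np.c_[(p[:,0]-K[0,2])/K[0,0],-(p[:,1]-K[1,2])/K[1,1],-np.ones(len(p))]
    R=T[:3,:3];c=-R.T@T[:3,3];w=d@R
    return c+w*((z-c[2])/w[:,2])[:,None]
def proj(P,K,T):
    q=np.atleast_2d(P)@T[:3,:3].T+T[:3,3];return np.c_[K[0,0]*q[:,0]/-q[:,2]+K[0,2],K[1,1]*-q[:,1]/-q[:,2]+K[1,2]]
HUE={'red':[(0,8),(172,180)],'yellow':[(22,36)],'green':[(48,75)],'blue':[(100,125)]}
def mask(im,col,smin=120,vmin=60):
    h=cv2.cvtColor(im,cv2.COLOR_RGB2HSV);m=np.zeros(im.shape[:2],np.uint8)
    for a,b in HUE[col]: m|=cv2.inRange(h,(a,smin,vmin),(b,255,255))
    return m
def blobs(m,amin=60):
    cs,_=cv2.findContours(m,cv2.RETR_EXTERNAL,cv2.CHAIN_APPROX_NONE)
    return sorted([c[:,0] for c in cs if cv2.contourArea(c)>amin],key=lambda c:-cv2.contourArea(c))
def rect(c,K,T,z):
    w=ray(c,K,T,z)[:,:2]; (cx,cy),(a,b),_=r=cv2.minAreaRect((w*1000).astype(np.float32))
    q=cv2.boxPoints(r);e=[q[1]-q[0],q[2]-q[1]];e=max(e,key=np.linalg.norm)
    return np.round([cx,cy,max(a,b),min(a,b),np.degrees(np.arctan2(e[1],e[0]))%180],1)
E
python3 - <<'E'
from h import *
im,K,T=load('top0')
for col,z in (('yellow',.042),('green',.03),('red',.072),('blue',.12)):
    for c in blobs(mask(im,col)):print(col,c.mean(0).round(),rect(c,K,T,z))
E
```

```text
yellow [270. 191.] [578.1  42.9 122.3  63.5 148.9]
green [483. 137.] [ 780.  -649.5  123.2   58.2  175.4]
green [196. 236.] [427.6 282.8 116.5  55.4  84.5]
red [500. 235.] [ 458.4 -685.3  382.6  190.6    1.7]
red [377. 232.] [ 454.9 -302.7  118.8   62.6   13.7]
blue [383. 235.] [ 446.1 -308.2   60.2   35.    32.5]
blue [263. 126.] [776.5  70.8  92.2  15.6   1.7]
```

View pics/crop1.png

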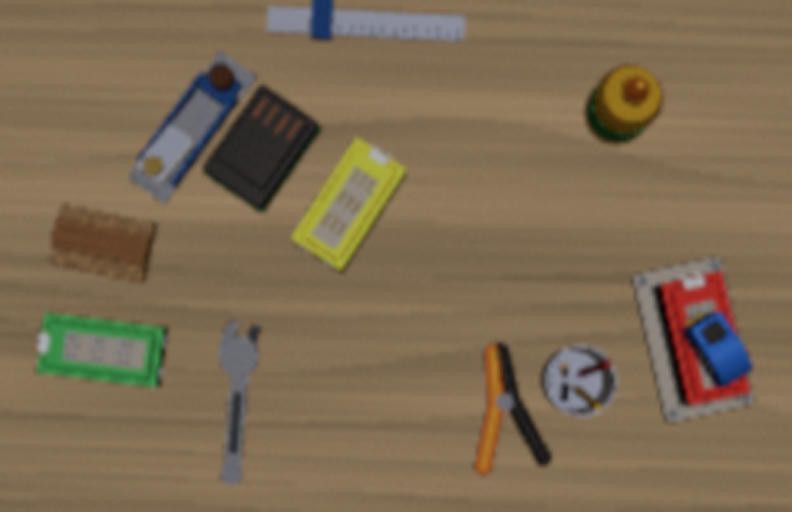

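The zoom shows the white keys: the red one at crop (693,282) facing up, about +14°. The yellow one is at (380,155), about −31°, and the green one at (43,343), about +85°. The tape's yellow blade end is at (700,320), so its yaw is about 32°. The plan is to swing the arm over to the red case.

Emit:
{"method": "move_arm", "body": {"rows": [[[-0.98,-0.85,-0.2,0,0,0,1],[-0.98,-0.85,-0.2,0,0,0,1],[-0.98,-0.85,-0.2,0,0,0,1],[-0.98,-0.85,-0.2,0,0,0,1],[-0.98,-0.85,-0.2,0,0,0,1]]]}}

```text
time: 0.57
tcp_pos: [0.3442, 0.437, 0.2641]
orientation: [[-0.903, 0.429, -0.0], [0.429, 0.903, -0.0], [0.0, -0.001, -1.0]]
contact_force: [1.0, -0.6, 0.1]
width: 1.002
gripper_force: 0.0
```

Emit:
{"method": "move_arm", "body": {"rows": [[[-0.98,-0.85,-0.2,0,0,0,1],[-0.98,-0.85,-0.2,0,0,0,1],[-0.98,-0.85,-0.2,0,0,0,1],[-0.98,-0.85,-0.2,0,0,0,1],[-0.98,-0.85,-0.2,0,0,0,1]]]}}

```text
time: 0.98
tcp_pos: [0.4092, 0.2884, 0.2893]
orientation: [[-0.903, 0.429, -0.0], [0.429, 0.903, -0.0], [0.0, -0.0, -1.0]]
contact_force: [0.8, 0.2, 0.5]
width: 0.999
gripper_force: 0.0
```

Emit:
{"method": "move_arm", "body": {"rows": [[[-0.98,-0.85,-0.2,0,0,0,1],[-0.98,-0.85,-0.2,0,0,0,1],[-0.98,-0.85,-0.2,0,0,0,1],[-0.48,-1,0,0,0,0,1],[-0.48,-1,0,0,0,0,1]]]}}

```text
time: 1.4
tcp_pos: [0.4486, 0.1438, 0.3044]
orientation: [[-0.903, 0.43, 0.0], [0.43, 0.903, -0.0], [-0.0, 0.0, -1.0]]
contact_force: [0.5, 0.2, 0.8]
width: 1.001
gripper_force: 0.0
```

Emit:
{"method": "move_arm", "body": {"rows": [[[-0.48,-1,0,0,0,0,1],[-0.48,-1,0,0,0,0,1],[-0.48,-1,0,0,0,0,1],[-0.48,-1,0,0,0,0,1],[-0.48,-1,0,0,0,0,1]]]}}

```text
time: 1.82
tcp_pos: [0.4484, 0.0054, 0.3041]
orientation: [[-0.903, 0.429, -0.0], [0.429, 0.903, 0.0], [0.0, -0.0, -1.0]]
contact_force: [0.3, -0.2, 0.4]
width: 0.996
gripper_force: 0.0
```

Emit:
{"method": "move_arm", "body": {"rows": [[[-0.48,-1,0,0,0,0,1],[-0.48,-1,0,0,0,0,1],[-0.48,-1,0,0,0,0,1],[-0.48,-1,0,0,0,0,1],[-0.48,-1,0,0,0,0,1]]]}}

```text
time: 2.23
tcp_pos: [0.449, -0.1333, 0.3041]
orientation: [[-0.903, 0.43, -0.0], [0.43, 0.903, 0.0], [0.0, 0.0, -1.0]]
contact_force: [0.9, -0.7, 0.9]
width: 1.004
gripper_force: 0.0
```

Emit:
{"method": "move_arm", "body": {"rows": [[[-0.48,-1,0,0,0,0,1],[-0.48,-1,0,0,0,0,1],[-0.48,-1,0,0,0,0,1],[-0.48,-1,0,0,0,0,1],[-0.48,-1,0,0,0,0,1]]]}}

```text
time: 2.65
tcp_pos: [0.4495, -0.2719, 0.304]
orientation: [[-0.903, 0.43, -0.0], [0.43, 0.903, 0.0], [0.0, 0.0, -1.0]]
contact_force: [-0.3, 0.0, 0.1]
width: 1.001
gripper_force: 0.0
```

Emit:
{"method": "move_arm", "body": {"rows": [[[0,0,0,0,0,1,1],[0,0,0,0,0,1,1],[0,0,0,0,0,1,1],[0,0,0,0,0,1,1],[0,0,0,0,0,1,1]]]}}

```text
time: 3.07
tcp_pos: [0.4497, -0.2706, 0.3039]
orientation: [[-0.582, 0.813, -0.001], [0.813, 0.582, 0.001], [0.001, -0.0, -1.0]]
contact_force: [0.6, -0.2, -0.5]
width: 0.999
gripper_force: 0.0
```

Emit:
{"method": "move_arm", "body": {"rows": [[[0,0,0,0,0,1,1],[0,0,0,0,0,1,1],[0,0,0,0,0,1,1],[0,0,0,0,0,1,1],[0,0,0,0,0,1,1]]]}}

```text
time: 3.48
tcp_pos: [0.4497, -0.2705, 0.3039]
orientation: [[-0.122, 0.993, -0.0], [0.993, 0.122, 0.0], [0.001, -0.0, -1.0]]
contact_force: [-0.3, -0.0, -1.0]
width: 1.003
gripper_force: 0.0
```

Emit:
{"method": "move_arm", "body": {"rows": [[[0,0,0,0,0,1,1],[0,0,0,0,0,1,1],[0,0,0,0,0,1,1],[0,0,0,0,0,1,1],[0,0,0,0,0,1,1]]]}}

```text
time: 3.9
tcp_pos: [0.4497, -0.2705, 0.3039]
orientation: [[0.369, 0.929, -0.0], [0.929, -0.369, 0.0], [0.0, -0.001, -1.0]]
contact_force: [-0.3, 0.5, 0.5]
width: 0.995
gripper_force: 0.0
```

Emit:
{"method": "move_arm", "body": {"rows": [[[0,0,0,0,0,1,1],[0,0,0,0,0,1,1],[0,0,0,0,0,1,1],[0,0,0,0,0,1,1],[0,0,0,0,0,1,1]]]}}

```text
time: 4.32
tcp_pos: [0.4497, -0.2705, 0.3039]
orientation: [[0.769, 0.639, -0.001], [0.639, -0.769, 0.0], [-0.0, -0.001, -1.0]]
contact_force: [0.3, -0.8, 0.1]
width: 1.002
gripper_force: 0.0
```

Emit:
{"method": "move_arm", "body": {"rows": [[[0,0,0,0,0,1,1],[0,0,0,0,0,0.3,1],[0,0,0,0,0,0,1],[0,0,0,0,0,0,1]]]}}

```text
time: 4.65
tcp_pos: [0.4498, -0.2705, 0.304]
orientation: [[0.843, 0.539, -0.0], [0.539, -0.843, 0.0], [-0.0, -0.0, -1.0]]
contact_force: [0.0, 0.4, -0.8]
width: 1.003
gripper_force: 0.0
```

Run:
```python
from h import *
s=bot.read_state();print(s['time'],s['tcp_pos'].round(4),s['orientation'].round(3).tolist(),np.round(s['q'],1),s['width'])
im,K,T=snap('wrist','w1')
for col,z in (('blue',.141),('red',.072)):
    for c in blobs(mask(im,col)):print(col,c.mean(0).round(),len(c),rect(c,K,T,z))
```

```text
4.65 [ 0.4498 -0.2705  0.304 ] [[0.843, 0.539, -0.0], [0.539, -0.843, 0.0], [-0.0, -0.0, -1.0]] [-43.4  -5.8 103.4  -0.   82.4  14. ] 1.0025484103052127
blue [309. 208.] 170 [ 452.8 -300.2   64.5   33.    33.2]
red [543. 329.] 279 [ 438.4 -731.2  251.6   89.9   49.5]
red [308. 184.] 346 [ 454.3 -302.5  119.9   60.3   13.8]
red [445. 407.] 129 [ 276.  -713.6   87.6   76.8  122.6]
red [510. 292.] 148 [ 485.4 -636.   138.4    7.4    1.1]
```

View pics/w1.png

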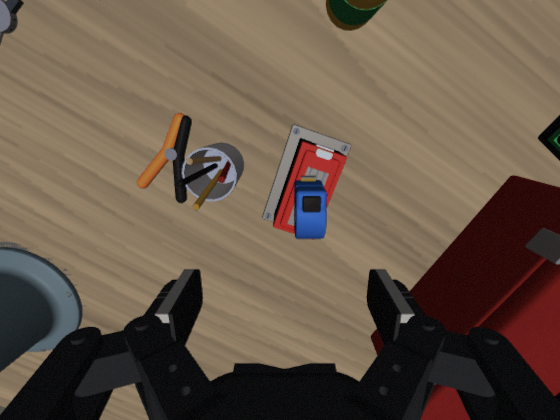

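The wrist view shows the red case with its white key at (325,153), and the tape lying along it at (310,209) with its blade end at (308,180). Red is measured at (454.3,−302.5) mm, yaw 13.8°. The tape is at about (451,−303), yaw 33°. Now for the tape grasp.

Emit:
{"method": "move_arm", "body": {"rows": [[[-0.33,0.56,0,0,0,0,0.4],[-0.33,0.56,0,0,0,0,0.4],[0,0,1,0,0,0,0.4],[0,0,1,0,0,0,0.4],[0,0,1,0,0,0,0.4]]]}}

```text
time: 5.12
tcp_pos: [0.4511, -0.3051, 0.2287]
orientation: [[0.844, 0.537, 0.001], [0.537, -0.844, -0.001], [0.0, 0.002, -1.0]]
contact_force: [0.2, -0.1, -0.1]
width: 0.698
gripper_force: 0.0
```

Emit:
{"method": "move_arm", "body": {"rows": [[[0,0,1,0,0,0,0.4],[0,0,1,0,0,0,0.4],[0,0,1,0,0,0,0.4],[0,0,0.8,0,0,0,0.4],[0,0,0.6,0,0,0,0.4]]]}}

```text
time: 5.53
tcp_pos: [0.4501, -0.3038, 0.1168]
orientation: [[0.843, 0.537, -0.002], [0.537, -0.843, 0.002], [-0.001, -0.003, -1.0]]
contact_force: [0.2, 0.3, -0.5]
width: 0.698
gripper_force: 0.0
```

Emit:
{"method": "move_arm", "body": {"rows": [[[0,0,0.4,0,0,0,0.4],[0,0,0.25,0,0,0,0.4],[0,0,0,0,0,0,0.4]]]}}

```text
time: 5.78
tcp_pos: [0.4505, -0.3034, 0.1018]
orientation: [[0.843, 0.537, -0.001], [0.537, -0.843, 0.001], [-0.0, -0.002, -1.0]]
contact_force: [0.0, 0.0, 0.3]
width: 0.701
gripper_force: 0.0
```

Emit:
{"method": "move_arm", "body": {"rows": [[[0,0,0,0,0,0,-0.1],[0,0,0,0,0,0,-0.3],[0,0,0,0,0,0,-1],[0,0,0,0,0,0,-1],[0,0,0,0,0,0,-1]]]}}

```text
time: 6.2
tcp_pos: [0.4518, -0.3039, 0.1044]
orientation: [[0.843, 0.538, 0.002], [0.538, -0.843, -0.002], [0.0, 0.003, -1.0]]
contact_force: [0.0, -0.5, 4.9]
width: 0.392
gripper_force: 60.3
```

Emit:
{"method": "move_arm", "body": {"rows": [[[0,0,0,0,0,0,-1],[0,0,0,0,0,0,-1],[0,0,0,0,0,0,-1]]]}}

```text
time: 6.45
tcp_pos: [0.4518, -0.3039, 0.1045]
orientation: [[0.843, 0.538, 0.002], [0.538, -0.843, -0.002], [0.0, 0.003, -1.0]]
contact_force: [-0.5, -0.0, 6.4]
width: 0.393
gripper_force: 60.4
```

Emit:
{"method": "move_arm", "body": {"rows": [[[0,0,-0.3,0,0,0,-1],[0,0,-0.6,0,0,0,-1],[0,0,-0.8,0,0,0,-1],[0,0,-0.7,0,0,0,-1],[0.4,-0.16,0,0,0,0,-1]]]}}

```text
time: 6.87
tcp_pos: [0.4583, -0.2963, 0.1666]
orientation: [[0.844, 0.536, 0.004], [0.536, -0.844, -0.005], [0.001, 0.006, -1.0]]
contact_force: [0.6, -0.8, -2.4]
width: 0.392
gripper_force: 60.0
```

Emit:
{"method": "move_arm", "body": {"rows": [[[0.9,-0.36,0,0,0,0,-1],[0.9,-0.36,0,0,0,0,-1],[0.9,-0.36,0,0,0,0,-1],[0.9,-0.36,0,0,0,0,-1],[0.9,-0.36,0,0,0,0,-1]]]}}

```text
time: 7.28
tcp_pos: [0.5278, -0.1935, 0.1613]
orientation: [[0.843, 0.538, -0.002], [0.538, -0.843, 0.002], [-0.001, -0.003, -1.0]]
contact_force: [0.3, -0.3, -2.4]
width: 0.388
gripper_force: 60.0
```

Emit:
{"method": "move_arm", "body": {"rows": [[[0.9,-0.36,0,0,0,0,-1],[0.9,-0.36,0,0,0,0,-1],[0.8,-0.3,0,0,0,0,-1],[0,0,0.6,0,0,0,-1],[0,0,1,0,0,0,-1]]]}}

```text
time: 7.7
tcp_pos: [0.5712, -0.1379, 0.1241]
orientation: [[0.842, 0.54, 0.004], [0.54, -0.842, -0.002], [0.003, 0.004, -1.0]]
contact_force: [1.6, -0.9, -3.1]
width: 0.388
gripper_force: 60.0
```

Emit:
{"method": "move_arm", "body": {"rows": [[[0,0,1,0,0,0,-1],[0,0,1,0,0,0,-1],[0,0,0.8,0,0,0,-1],[0,0,0.5,0,0,0,-1],[0,0,0.2,0,0,0,-1]]]}}

```text
time: 8.12
tcp_pos: [0.5668, -0.1378, 0.032]
orientation: [[0.843, 0.538, -0.006], [0.538, -0.843, 0.003], [-0.003, -0.005, -1.0]]
contact_force: [-1.2, -0.4, -2.6]
width: 0.391
gripper_force: 59.9
```

Run:
```python
from h import *
s=bot.read_state();print(s['time'],s['tcp_pos'].round(4),s['contact_force'].round(1),s['moment'].round(2))
im,K,T=snap('side','s1')
cv2.imwrite('pics/s1c.png',cv2.cvtColor(cv2.resize(im[90:320,190:400],None,fx=2.6,fy=2.6),cv2.COLOR_RGB2BGR))
```

```text
8.1167 [ 0.5668 -0.1378  0.032 ] [-1.2 -0.4 -2.6] [-0.01 -0.04 -0.01]
```

View pics/s1c.png

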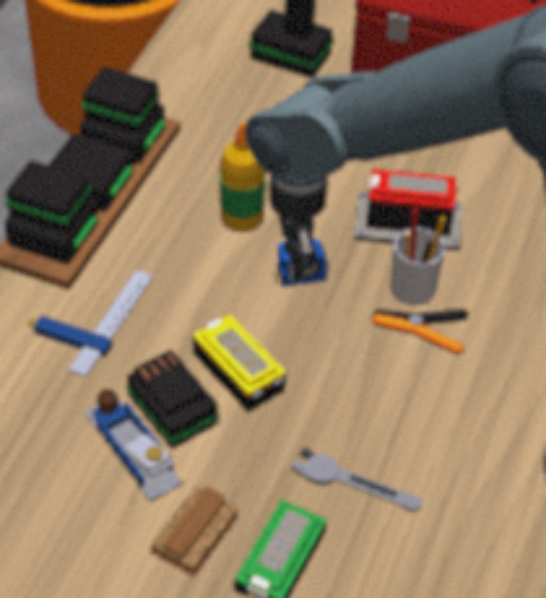

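The tape is upright in the gripper at (300,265) in the crop, just above clear bench. I'll lower it slowly.

Emit:
{"method": "move_arm", "body": {"rows": [[[0,0,0,0,0,0,-1],[0,0,0.1,0,0,0,-1],[0,0,0.1,0,0,0,-1],[0,0,0.05,0,0,0,-1],[0,0,0,0,0,0,-1]]]}}

```text
time: 8.58
tcp_pos: [0.5693, -0.1396, 0.0297]
orientation: [[0.843, 0.538, 0.001], [0.538, -0.843, -0.0], [0.0, 0.001, -1.0]]
contact_force: [-0.5, 0.5, -2.5]
width: 0.393
gripper_force: 59.9
```

Emit:
{"method": "move_arm", "body": {"rows": [[[0,0,0.05,0,0,0,-1],[0,0,0.04,0,0,0,-1],[0,0,0,0,0,0,-1]]]}}

```text
time: 8.83
tcp_pos: [0.569, -0.1394, 0.0269]
orientation: [[0.843, 0.538, -0.0], [0.538, -0.843, 0.0], [-0.0, -0.0, -1.0]]
contact_force: [-0.1, -0.4, -2.7]
width: 0.394
gripper_force: 59.9
```

Emit:
{"method": "move_arm", "body": {"rows": [[[0,0,0.04,0,0,0,-1],[0,0,0.04,0,0,0,-1],[0,0,0,0,0,0,-1]]]}}

```text
time: 9.08
tcp_pos: [0.5692, -0.1395, 0.0255]
orientation: [[0.843, 0.538, -0.0], [0.538, -0.843, 0.0], [-0.0, -0.0, -1.0]]
contact_force: [-3.0, 0.2, 1.8]
width: 0.392
gripper_force: 60.4
```

Emit:
{"method": "move_arm", "body": {"rows": [[[0,0,0.02,0,0,0,-1],[0,0,0.02,0,0,0,-1],[0,0,0,0,0,0,-1]]]}}

```text
time: 9.33
tcp_pos: [0.5692, -0.1395, 0.0254]
orientation: [[0.843, 0.538, -0.001], [0.538, -0.843, 0.0], [-0.001, -0.001, -1.0]]
contact_force: [-6.4, 2.2, 9.9]
width: 0.387
gripper_force: 61.5
```

Emit:
{"method": "move_arm", "body": {"rows": [[[0,0,0,0,0,0,0],[0,0,0,0,0,0,0],[0,0,0,0,0,0,0.4],[0,0,0,0,0,0,0.4],[0,0,-0.3,0,0,0,0.4]]]}}

```text
time: 9.75
tcp_pos: [0.5679, -0.139, 0.0302]
orientation: [[0.843, 0.538, -0.003], [0.538, -0.843, 0.001], [-0.002, -0.003, -1.0]]
contact_force: [0.2, 1.0, -0.4]
width: 0.696
gripper_force: 0.0
```

Emit:
{"method": "move_arm", "body": {"rows": [[[0,0,-0.6,0,0,0,0.4],[0,0,-1,0,0,0,0.4],[0,0,-1,0,0,0,0.4],[0,0,-1,0,0,0,0.4],[0,0,-1,0,0,0,0.4]]]}}

```text
time: 10.17
tcp_pos: [0.569, -0.1394, 0.1482]
orientation: [[0.843, 0.538, 0.0], [0.538, -0.843, -0.0], [0.0, 0.0, -1.0]]
contact_force: [0.6, 0.5, 0.3]
width: 0.7
gripper_force: 0.0
```

Emit:
{"method": "move_arm", "body": {"rows": [[[0,0,-1,0,0,0,1],[-0.92,0.38,-1,0,0,0,1],[-0.92,0.38,-1,0,0,0,1],[-0.92,0.38,-1,0,0,0,1],[-0.92,0.38,-1,0,0,0,1]]]}}

```text
time: 10.58
tcp_pos: [0.5111, -0.2215, 0.2733]
orientation: [[0.843, 0.538, 0.001], [0.538, -0.843, -0.0], [0.0, 0.001, -1.0]]
contact_force: [0.1, -0.7, -0.1]
width: 0.997
gripper_force: 0.0
```

Emit:
{"method": "move_arm", "body": {"rows": [[[-0.92,0.38,0,0,0,0,1],[-0.92,0.38,0,0,0,0,1],[-0.92,0.38,0,0,0,0,1],[-0.92,0.38,0,0,0,0,1],[0,0,0,0,0,0.8,1]]]}}

```text
time: 11.0
tcp_pos: [0.4528, -0.3053, 0.2722]
orientation: [[0.886, 0.464, -0.0], [0.464, -0.886, -0.002], [-0.001, 0.001, -1.0]]
contact_force: [0.1, -0.5, 0.4]
width: 1.002
gripper_force: 0.0
```

Emit:
{"method": "move_arm", "body": {"rows": [[[0,0,0,0,0,1,1],[0,0,0,0,0,1,1],[0,0,0,0,0,0.48,1],[0,0,0,0,0,0,1],[0,0,0,0,0,0,1]]]}}

```text
time: 11.42
tcp_pos: [0.4547, -0.3025, 0.2719]
orientation: [[0.971, 0.239, 0.0], [0.239, -0.971, -0.0], [0.0, 0.0, -1.0]]
contact_force: [-1.0, 1.1, -0.4]
width: 1.0
gripper_force: 0.0
```

```bash
cat >> h.py <<'E'
def pts(m,px,py,r=160):
    k=m.copy();y,x=np.ogrid[:m.shape[0],:m.shape[1]];k[(abs(x-px)>r)|(abs(y-py)>r)]=0;return k
def white(im,K,T,cx,cy,yaw,z):
    # centroid of the white key in the case frame (mm), near x=57 y=0
    h=cv2.cvtColor(im,cv2.COLOR_RGB2HSV);m=cv2.inRange(h,(0,0,165),(180,60,255))
    v,u=np.nonzero(m);w=ray(np.c_[u,v],K,T,z)[:,:2]*1000-[cx,cy];a=np.radians(yaw)
    l=np.c_[w@[np.cos(a),np.sin(a)],w@[-np.sin(a),np.cos(a)]]
    l=l[(l[:,0]>45)&(l[:,0]<66)&(abs(l[:,1])<18)]
    return len(l),l.min(0).round(1),l.max(0).round(1),l.mean(0).round(1)
def look(name,col,z,lo=800):
    s=bot.read_state();print(round(s['time'],2),s['tcp_pos'].round(4),s['orientation'].round(3).tolist())
    im,K,T=snap('wrist',name)
    for c in blobs(mask(im,col),lo):
        r=rect(c,K,T,z)
        if abs(r[2]-118)<12 and abs(r[3]-59)<8:
            print(col,c.mean(0).round(),r,'key',[white(im,K,T,r[0],r[1],r[4]+f,z+.007) if 1 else 0 for f in (0,)])
E
python3 -c "
from h import *
look('w2','red',.072)"
```

```text
11.42 [ 0.4547 -0.3025  0.2719] [[0.971, 0.239, 0.0], [0.239, -0.971, -0.0], [0.0, 0.0, -1.0]]
red [286. 186.] [ 454.8 -303.2  118.6   59.3   13.8] key [(175, array([49. , -9.6]), array([60.8, 11.2]), array([54.3,  0.2]))]
```

View pics/w2.png

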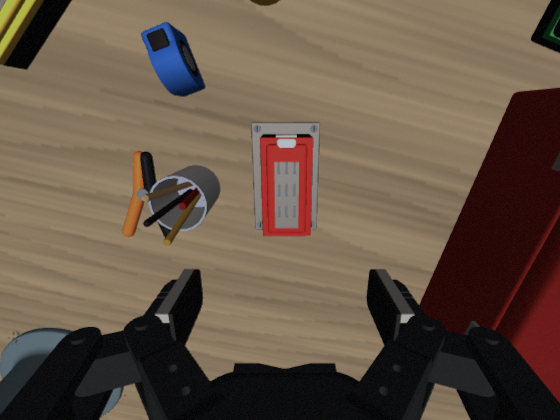

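The red case sits square in the dock at (286,186) with its key at (287,142). The tape is standing at (175,60). Next is the yellow case.

Emit:
{"method": "move_arm", "body": {"rows": [[[0.67,-1,0.1,0,0,0,1],[0.67,-1,0.1,0,0,0,1],[0.67,-1,0.1,0,0,0,1],[0.67,-1,0.1,0,0,0,1],[0.67,-1,0.1,0,0,0,1]]]}}

```text
time: 11.88
tcp_pos: [0.5067, -0.1598, 0.2592]
orientation: [[0.971, 0.238, 0.0], [0.238, -0.971, -0.0], [0.0, 0.0, -1.0]]
contact_force: [0.2, -0.9, 0.7]
width: 1.0
gripper_force: 0.0
```

Emit:
{"method": "move_arm", "body": {"rows": [[[0.67,-1,0.1,0,0,0,1],[0.67,-1,0.1,0,0,0,1],[0.67,-1,0.1,0,0,0,1],[0.67,-1,0.1,0,0,0,1],[0.67,-1,0.1,0,0,0,1]]]}}

```text
time: 12.3
tcp_pos: [0.5584, -0.0183, 0.2467]
orientation: [[0.971, 0.239, 0.0], [0.239, -0.971, -0.0], [0.0, 0.0, -1.0]]
contact_force: [0.5, -0.6, -0.2]
width: 0.998
gripper_force: 0.0
```

Emit:
{"method": "move_arm", "body": {"rows": [[[0.67,-1,0.1,0,0,0,1],[0.72,-1,0.1,0,0,0,1],[0,-0.24,0,0,0,1,1],[0,0,0,0,0,1,1],[0,0,0,0,0,1,1]]]}}

```text
time: 12.72
tcp_pos: [0.5785, 0.0439, 0.2414]
orientation: [[0.998, -0.062, -0.0], [-0.062, -0.998, -0.0], [-0.0, 0.0, -1.0]]
contact_force: [-0.5, 0.3, -0.7]
width: 0.999
gripper_force: 0.0
```

Emit:
{"method": "move_arm", "body": {"rows": [[[0,0,0,0,0,1,1],[0,0,0,0,0,1,1],[0,0,0,0,0,1,1],[0,0,0,0,0,1,1],[0,0,0,0,0,0.84,1]]]}}

```text
time: 13.13
tcp_pos: [0.5786, 0.0429, 0.2417]
orientation: [[0.854, -0.521, 0.0], [-0.521, -0.854, -0.0], [0.0, -0.0, -1.0]]
contact_force: [0.4, 0.0, -0.3]
width: 1.0
gripper_force: 0.0
```

Emit:
{"method": "move_arm", "body": {"rows": [[[0,0,0,0,0,0,1],[0,0,0,0,0,0,1]]]}}

```text
time: 13.3
tcp_pos: [0.5786, 0.0429, 0.2416]
orientation: [[0.857, -0.515, 0.0], [-0.515, -0.857, -0.0], [0.0, -0.0, -1.0]]
contact_force: [-0.3, 0.0, 0.2]
width: 0.997
gripper_force: 0.0
```

```bash
python3 -c "
from h import *
look('w3','yellow',.042)
im,K,T=load('w3')
for yaw in (-31.1,148.9):print(white(im,K,T,578,43,yaw,.049))
"
```

```text
13.3 [0.5786 0.0429 0.2416] [[0.857, -0.515, 0.0], [-0.515, -0.857, -0.0], [0.0, -0.0, -1.0]]Traceback (most recent call last):
  File "<string>", line 3, in <module>
    look('w3','yellow',.042)
    ~~~~^^^^^^^^^^^^^^^^^^^^
  File "h.py", line 43, in look
    print(col,c.mean(0).round(),r,'key',[white(im,K,T,r[0],r[1],r[4]+f,z+.007) if 1 else 0 for f in (0,)])
                                         ~~~~~^^^^^^^^^^^^^^^^^^^^^^^^^^^^^^^^
  File "h.py", line 36, in white
    return len(l),l.min(0).round(1),l.max(0).round(1),l.mean(0).round(1)
                  ~~~~~^^^
    return umr_minimum(a, axis, None, out, keepdims, initial, where)
ValueError: zero-size array to reduction operation minimum which has no identity
```

View pics/w3.png

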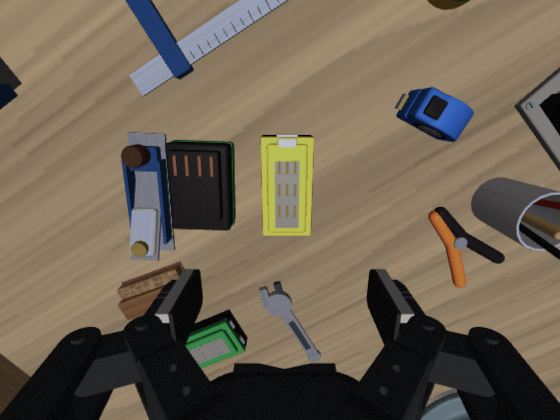

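The yellow case is at (287,186) with its key at (287,141), in line with the tool. The battery's edge at x=235 leaves about 25 px of room.

```bash
python3 -c "
from h import *
for n,col,z in(('w3','yellow',.042),('w2','red',.072)):
  im,K,T=load(n)
  for c in blobs(mask(im,col),800):
    r=rect(c,K,T,z); yw=(r[4]+90)%180-90
    if abs(r[2]-118)<12:print(r,yw,white(im,K,T,r[0],r[1],yw,z+.007))
s=bot.read_state();o=s['orientation'];print(np.degrees(np.arctan2(o[1,0],o[0,0])))
"
```

```text
[577.4  42.6 119.6  59.4 148.6] -31.400000000000006 (197, array([ 48.5, -10. ]), array([61.3, 10.8]), array([54.6,  0. ]))
[ 454.8 -303.2  118.6   59.3   13.8] 13.799999999999997 (175, array([49. , -9.6]), array([60.8, 11.2]), array([54.3,  0.2]))
-31.031412104711997
```

Emit:
{"method": "move_arm", "body": {"rows": [[[-0.04,0.03,0.5,0,0,0.07,0.8],[0,0,1,0,0,0,0.8],[0,0,1,0,0,0,0.8],[0,0,1,0,0,0,0.8],[0,0,1,0,0,0,0.8]]]}}

```text
time: 13.77
tcp_pos: [0.5767, 0.0428, 0.127]
orientation: [[0.852, -0.523, -0.001], [-0.523, -0.852, 0.0], [-0.001, 0.0, -1.0]]
contact_force: [-0.4, 0.2, -0.3]
width: 0.899
gripper_force: 0.0
```

Emit:
{"method": "move_arm", "body": {"rows": [[[0,0,1,0,0,0,0.8],[0,0,1,0,0,0,0.8],[0,0,0.9,0,0,0,0.8],[0,0,0.7,0,0,0,0.8],[0,0,0.5,0,0,0,0.8]]]}}

```text
time: 14.18
tcp_pos: [0.5754, 0.0429, 0.0235]
orientation: [[0.852, -0.523, -0.004], [-0.523, -0.852, 0.0], [-0.004, 0.002, -1.0]]
contact_force: [-0.6, 0.6, 0.3]
width: 0.9
gripper_force: 0.0
```

Emit:
{"method": "move_arm", "body": {"rows": [[[0,0,0.34,0,0,0,0.8],[0,0,0,0,0,0,0.8],[0,0,0,0,0,0,0.5]]]}}

```text
time: 14.43
tcp_pos: [0.5775, 0.0427, 0.0182]
orientation: [[0.852, -0.523, 0.0], [-0.523, -0.852, -0.0], [0.0, -0.0, -1.0]]
contact_force: [0.1, -0.4, 0.4]
width: 0.78
gripper_force: 0.0
```

Emit:
{"method": "move_arm", "body": {"rows": [[[0,0,0,0,0,0,-1],[0,0,0,0,0,0,-1],[0,0,0,0,0,0,-1],[0,0,0,0,0,0,-1],[0,0,0,0,0,0,-1]]]}}

```text
time: 14.85
tcp_pos: [0.5784, 0.0424, 0.0193]
orientation: [[0.852, -0.523, 0.002], [-0.523, -0.852, -0.001], [0.002, -0.001, -1.0]]
contact_force: [-0.7, -0.9, 5.3]
width: 0.691
gripper_force: 68.3
```

Emit:
{"method": "move_arm", "body": {"rows": [[[0,0,-0.2,0,0,0,-1],[0,0,-0.5,0,0,0,-1],[0,0,-0.8,0,0,0,-1],[0,0,-1,0,0,0,-1],[0,0,-1,0,0,-0.3,-1]]]}}

```text
time: 15.27
tcp_pos: [0.5757, 0.0431, 0.1054]
orientation: [[0.867, -0.498, -0.003], [-0.498, -0.867, 0.001], [-0.003, 0.001, -1.0]]
contact_force: [0.7, 0.3, -5.7]
width: 0.69
gripper_force: 66.8
```

Emit:
{"method": "move_arm", "body": {"rows": [[[0,0,-1,0,0,-0.8,-1],[0,0,-1,0,0,-1,-1],[0,0,-1,0,0,-1,-1],[0,0,-0.5,0,0,-1,-1],[0,0,-0.2,0,0,-1,-1]]]}}

```text
time: 15.68
tcp_pos: [0.578, 0.0429, 0.2012]
orientation: [[0.999, -0.036, 0.004], [-0.036, -0.999, 0.0], [0.004, -0.0, -1.0]]
contact_force: [0.4, 0.3, -5.8]
width: 0.687
gripper_force: 67.0
```

Emit:
{"method": "move_arm", "body": {"rows": [[[0,0,0,0,0,-1,-1],[0,0,0,0,0,-1,-1],[0,0,0,0,0,-0.8,-1],[-0.2,0.3,0,0,0,0,-1],[-0.44,0.65,0,0,0,0,-1]]]}}

```text
time: 16.1
tcp_pos: [0.5666, 0.0168, 0.1976]
orientation: [[0.972, 0.237, -0.001], [0.237, -0.972, 0.001], [-0.001, -0.001, -1.0]]
contact_force: [-0.2, 0.5, -5.2]
width: 0.692
gripper_force: 67.0
```

Emit:
{"method": "move_arm", "body": {"rows": [[[-0.62,0.94,0,0,0,0,-1],[-0.62,0.94,0,0,0,0,-1],[-0.62,0.94,0,0,0,0,-1],[-0.62,0.94,0,0,0,0,-1],[-0.62,0.94,0,0,0,0,-1]]]}}

```text
time: 16.52
tcp_pos: [0.5183, -0.1178, 0.1976]
orientation: [[0.972, 0.234, -0.001], [0.234, -0.972, 0.001], [-0.001, -0.001, -1.0]]
contact_force: [0.9, -0.4, -5.7]
width: 0.688
gripper_force: 67.0
```

Emit:
{"method": "move_arm", "body": {"rows": [[[-0.62,0.94,0,0,0,0,-1],[-0.62,0.94,0,0,0,0,-1],[-0.62,0.94,0,0,0,0,-1],[-0.62,0.94,0,0,0,0,-1],[-0.62,0.94,0,0,0,0,-1]]]}}

```text
time: 16.93
tcp_pos: [0.4708, -0.2502, 0.1977]
orientation: [[0.972, 0.234, -0.001], [0.234, -0.972, 0.001], [-0.001, -0.001, -1.0]]
contact_force: [-0.2, -0.4, -6.4]
width: 0.698
gripper_force: 66.9
```

Emit:
{"method": "move_arm", "body": {"rows": [[[-0.62,0.94,0,0,0,0,-1],[-0.4,0.7,0,0,0,0,-1],[-0.18,0.26,0,0,0,0,-1],[0,0,0,0,0,0,-1],[0,0,0,0,0,0,-1]]]}}

```text
time: 17.35
tcp_pos: [0.454, -0.3018, 0.1977]
orientation: [[0.972, 0.235, -0.001], [0.235, -0.972, 0.001], [-0.0, -0.002, -1.0]]
contact_force: [-0.2, 0.6, -4.9]
width: 0.694
gripper_force: 67.0
```

```bash
cat >> h.py <<'E'
def go(x,y,yaw):
    s=bot.read_state();o=s['orientation'];d=np.array([x,y])/1000-s['tcp_pos'][:2]
    c=np.degrees(np.arctan2(o[1,0],o[0,0]))
    print(round(s['time'],2),s['tcp_pos'].round(4),'yaw',c.round(2),'tilt',o[:2,2].round(4),'F',s['contact_force'].round(1),'M',s['moment'].round(2),
    'need x y rz',(d@o[:2,:2]/.025).round(3),(-np.radians(yaw-c)/.1).round(3))
E
python3 -c "
from h import *
go(455.6,-302.7,13.7)"
```

```text
17.35 [ 0.454  -0.3018  0.1977] yaw 13.59 tilt [-0.0005  0.0015] F [-0.2  0.6 -4.9] M [-0.05 -0.06 -0.  ] need x y rz [0.053 0.049] -0.02
```

Emit:
{"method": "move_arm", "body": {"rows": [[[0.05,0.05,0.3,0,0,-0.02,-1],[0,0,0.8,0,0,0,-1],[0,0,0.9,0,0,0,-1],[0,0,0.8,0,0,0,-1],[0,0,0.4,0,0,0,-1]]]}}

```text
time: 17.77
tcp_pos: [0.455, -0.3006, 0.1146]
orientation: [[0.971, 0.24, -0.004], [0.24, -0.971, 0.004], [-0.003, -0.005, -1.0]]
contact_force: [-1.3, 0.9, -5.5]
width: 0.692
gripper_force: 66.8
```

Emit:
{"method": "move_arm", "body": {"rows": [[[0,0,0.2,0,0,0,-1],[0,0,0,0,0,0,-1],[0,0,0,0,0,0,-1]]]}}

```text
time: 18.02
tcp_pos: [0.4566, -0.3034, 0.1138]
orientation: [[0.971, 0.239, 0.001], [0.239, -0.971, -0.001], [0.001, 0.001, -1.0]]
contact_force: [-0.2, -0.1, -5.7]
width: 0.693
gripper_force: 66.8
```

```bash
python3 -c "
from h import *
go(455.6,-302.7,13.7)
im,K,T=snap('side','s2')
cv2.imwrite('pics/s2c.png',cv2.cvtColor(cv2.resize(im[130:220,290:400],None,fx=6,fy=6,interpolation=cv2.INTER_CUBIC),cv2.COLOR_RGB2BGR))"
```

```text
18.02 [ 0.4566 -0.3034  0.1138] yaw 13.83 tilt [ 0.0009 -0.0008] F [-0.2 -0.1 -5.7] M [-0.01  0.01 -0.03] need x y rz [-0.033 -0.037] 0.023
```

View pics/s2c.png

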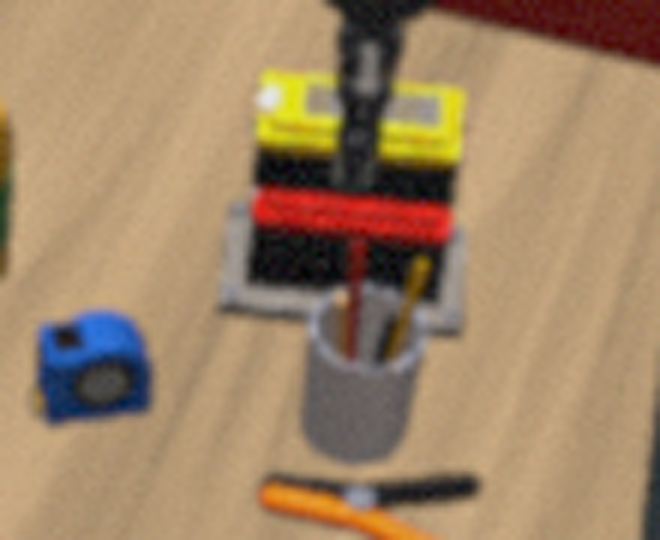

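The yellow case is over the red one with the same heading (white key at the left end of both), and the tape is still standing. I'll lower it in small steps.

Emit:
{"method": "move_arm", "body": {"rows": [[[-0.02,-0.02,0.2,0,0,0,-1],[0,0,0.2,0,0,0,-1],[0,0,0.1,0,0,0,-1],[0,0,0,0,0,0,-1],[0,0,0,0,0,0,-1]]]}}

```text
time: 18.48
tcp_pos: [0.4552, -0.3029, 0.1003]
orientation: [[0.971, 0.238, -0.0], [0.238, -0.971, 0.0], [-0.0, -0.0, -1.0]]
contact_force: [0.5, -0.2, -7.0]
width: 0.692
gripper_force: 67.0
```

```bash
python3 -c "
from h import *
go(455.6,-302.7,13.7)"
```

```text
18.48 [ 0.4552 -0.3029  0.1003] yaw 13.79 tilt [-0.0004  0.0004] F [ 0.5 -0.2 -7. ] M [ 0.04  0.04 -0.01] need x y rz [ 0.017 -0.004] 0.016
```

Emit:
{"method": "move_arm", "body": {"rows": [[[0.02,0,0.06,0,0,0,-1],[0,0,0.06,0,0,0,-1],[0,0,0.04,0,0,0,-1],[0,0,0,0,0,0,-1]]]}}

```text
time: 18.82
tcp_pos: [0.4558, -0.3027, 0.0963]
orientation: [[0.971, 0.239, -0.0], [0.239, -0.971, 0.0], [-0.0, -0.0, -1.0]]
contact_force: [-0.6, 0.3, -6.3]
width: 0.69
gripper_force: 67.0
```

Emit:
{"method": "move_arm", "body": {"rows": [[[0,0,0.05,0,0,0,-1],[0,0,0.05,0,0,0,-1],[0,0,0.04,0,0,0,-1],[0,0,0,0,0,0,-1]]]}}

```text
time: 19.15
tcp_pos: [0.4557, -0.3027, 0.0927]
orientation: [[0.971, 0.238, -0.0], [0.238, -0.971, 0.0], [-0.0, -0.0, -1.0]]
contact_force: [0.6, -0.8, -4.9]
width: 0.692
gripper_force: 67.0
```

Emit:
{"method": "move_arm", "body": {"rows": [[[0,0,0.04,0,0,0,-1],[0,0,0.04,0,0,0,-1],[0,0,0,0,0,0,-1]]]}}

```text
time: 19.4
tcp_pos: [0.456, -0.303, 0.0913]
orientation: [[0.971, 0.239, 0.0], [0.239, -0.971, -0.0], [0.0, 0.0, -1.0]]
contact_force: [-1.4, 0.9, -3.1]
width: 0.694
gripper_force: 67.1
```

Emit:
{"method": "move_arm", "body": {"rows": [[[0,0,0.03,0,0,0,-1],[0,0,0,0,0,0,-1]]]}}

```text
time: 19.57
tcp_pos: [0.456, -0.303, 0.0913]
orientation: [[0.971, 0.239, -0.0], [0.239, -0.971, -0.0], [-0.0, -0.0, -1.0]]
contact_force: [-4.5, 2.8, 2.8]
width: 0.693
gripper_force: 68.1
```

Emit:
{"method": "move_arm", "body": {"rows": [[[0,0,0,0,0,0,0.6],[0,0,0,0,0,0,0.8],[0,0,0,0,0,0,0.8],[0,0,-0.3,0,0,0,0.8],[0,0,-0.8,0,0,0,0.8]]]}}

```text
time: 19.98
tcp_pos: [0.4545, -0.3016, 0.1159]
orientation: [[0.971, 0.238, -0.004], [0.238, -0.971, 0.004], [-0.003, -0.005, -1.0]]
contact_force: [-0.7, 0.4, -0.9]
width: 0.904
gripper_force: 0.0
```

Emit:
{"method": "move_arm", "body": {"rows": [[[0,0,-1,0,0,0,0.8],[0,0,-1,0,0,0,0.8],[0,0,-1,0,0,0,0.8],[0,0,-1,0,0,0,1],[0,0,-1,0,0,0,1]]]}}

```text
time: 20.4
tcp_pos: [0.4559, -0.3029, 0.2449]
orientation: [[0.971, 0.238, 0.001], [0.238, -0.971, -0.001], [0.001, 0.001, -1.0]]
contact_force: [-1.1, -0.4, -0.7]
width: 0.999
gripper_force: 0.0
```

Emit:
{"method": "move_arm", "body": {"rows": [[[0,0,-1,0,0,0,1],[0,0,-1,0,0,0,1],[0,0,-0.8,0,0,0,1],[0,0,0,0,0,0,1],[0,0,0,0,0,0,1]]]}}

```text
time: 20.82
tcp_pos: [0.4563, -0.3033, 0.3146]
orientation: [[0.971, 0.239, 0.003], [0.239, -0.971, -0.003], [0.002, 0.003, -1.0]]
contact_force: [0.3, 0.3, -0.1]
width: 1.006
gripper_force: 0.0
```

```bash
cat >> h.py <<'E'
def look(name,col,z):
    go(0,0,0);im,K,T=snap('wrist',name)
    for c in blobs(mask(im,col),800):
        r=rect(c,K,T,z)
        if abs(r[2]-118)<12 and abs(r[3]-59)<8:
            for f in (0,180):
                try: print(col,c.mean(0).round(),r,f,white(im,K,T,r[0],r[1],r[4]+f,z+.007))
                except ValueError: pass
E
python3 -c "
from h import *
look('w4','yellow',.114)"
```

```text
20.82 [ 0.4563 -0.3033  0.3146] yaw 13.8 tilt [ 0.0026 -0.0026] F [ 0.3  0.3 -0.1] M [ 0.04  0.03 -0.04] need x y rz [-14.832 -16.135] 2.408
yellow [284. 182.] [ 456.3 -301.4  119.8   59.1   14. ] 0 (193, array([ 48.7, -10.7]), array([61.6, 10.2]), array([54.7,  0.1]))
```

Emit:
{"method": "move_arm", "body": {"rows": [[[0,0,0,0,0,0,1],[0,0,0,0,0,0,1],[0,0,0,0,0,0,1]]]}}

```text
time: 21.12
tcp_pos: [0.4555, -0.3025, 0.3113]
orientation: [[0.971, 0.238, -0.002], [0.238, -0.971, 0.002], [-0.001, -0.002, -1.0]]
contact_force: [-0.1, -0.4, -0.5]
width: 1.001
gripper_force: 0.0
```

```bash
python3 -c "
from h import *
look('w5','yellow',.114)"
```

```text
21.12 [ 0.4555 -0.3025  0.3113] yaw 13.8 tilt [-0.0018  0.0018] F [-0.1 -0.4 -0.5] M [-0.06  0.06 -0.06] need x y rz [-14.808 -16.095] 2.408
yellow [285. 183.] [ 456.4 -301.4  119.8   58.9   14.2] 0 (190, array([48.8, -9.9]), array([61.5, 10.6]), array([54.6, -0.2]))
```

Emit:
{"method": "move_arm", "body": {"rows": [[[0.2,-1,0,0,0,0,1],[0.2,-1,0,0,0,0,1],[0.2,-1,0,0,0,0,1],[0.2,-1,0,0,0,0,1],[0.2,-1,0,0,0,0,1]]]}}

```text
time: 21.58
tcp_pos: [0.45, -0.1743, 0.3123]
orientation: [[0.971, 0.238, -0.001], [0.238, -0.971, 0.001], [-0.0, -0.001, -1.0]]
contact_force: [0.6, -0.0, 0.7]
width: 1.0
gripper_force: 0.0
```

Emit:
{"method": "move_arm", "body": {"rows": [[[0.2,-1,0,0,0,0,1],[0.2,-1,0,0,0,0,1],[0.2,-1,0,0,0,0,1],[0.2,-1,0,0,0,0,1],[0.2,-1,0,0,0,0,1]]]}}

```text
time: 22.0
tcp_pos: [0.4444, -0.0469, 0.3124]
orientation: [[0.971, 0.238, -0.0], [0.238, -0.971, 0.0], [-0.0, -0.0, -1.0]]
contact_force: [-0.3, -0.8, -0.2]
width: 0.998
gripper_force: 0.0
```

Emit:
{"method": "move_arm", "body": {"rows": [[[0.2,-1,0,0,0,0,1],[0.2,-1,0,0,0,0,1],[0.2,-1,0,0,0,0,1],[0.2,-1,0,0,0,0,1],[0.2,-1,0,0,0,0,1]]]}}

```text
time: 22.42
tcp_pos: [0.4389, 0.0804, 0.3124]
orientation: [[0.971, 0.238, -0.0], [0.238, -0.971, 0.0], [-0.0, -0.0, -1.0]]
contact_force: [-0.5, 0.9, 0.3]
width: 1.002
gripper_force: 0.0
```

Emit:
{"method": "move_arm", "body": {"rows": [[[0.2,-1,0,0,0,0,1],[0.2,-1,0,0,0,0,1],[0.2,-1,0,0,0,0,1],[0.2,-1,0,0,0,0,1],[0.2,-1,0,0,0,0,1]]]}}

```text
time: 22.83
tcp_pos: [0.4333, 0.2078, 0.3124]
orientation: [[0.971, 0.239, -0.001], [0.239, -0.971, -0.0], [-0.001, 0.0, -1.0]]
contact_force: [0.4, -1.5, 0.2]
width: 0.994
gripper_force: 0.0
```

Emit:
{"method": "move_arm", "body": {"rows": [[[0.2,-1,0,0,0,0,1],[0.2,-1,0,0,0,0,1],[0,-1,0,0,0,0,1],[0,0,0.25,0,0,-1,1],[0,0,0.25,0,0,-1,1]]]}}

```text
time: 23.25
tcp_pos: [0.4252, 0.2831, 0.2999]
orientation: [[0.901, 0.433, -0.0], [0.433, -0.901, -0.0], [-0.0, -0.0, -1.0]]
contact_force: [0.6, -0.2, -0.3]
width: 1.001
gripper_force: 0.0
```

Emit:
{"method": "move_arm", "body": {"rows": [[[0,0,0.25,0,0,-1,1],[0,0,0.25,0,0,-1,1],[0,0,0.25,0,0,-1,1],[0,0,0.25,0,0,-1,1],[0,0,0.25,0,0,-1,1]]]}}

```text
time: 23.67
tcp_pos: [0.4254, 0.2817, 0.2682]
orientation: [[0.585, 0.811, -0.001], [0.811, -0.585, -0.0], [-0.001, -0.0, -1.0]]
contact_force: [0.1, 0.2, 0.9]
width: 1.005
gripper_force: 0.0
```

Emit:
{"method": "move_arm", "body": {"rows": [[[0,0,0.25,0,0,-1,1],[0,0,0.25,0,0,-1,1],[0,0,0.25,0,0,-1,1],[0,0,0.25,0,0,-1,1],[0,0,0.25,0,0,-1,1]]]}}

```text
time: 24.08
tcp_pos: [0.4253, 0.2817, 0.237]
orientation: [[0.125, 0.992, -0.001], [0.992, -0.125, -0.0], [-0.0, -0.001, -1.0]]
contact_force: [-0.4, 0.4, 0.5]
width: 1.0
gripper_force: 0.0
```

Emit:
{"method": "move_arm", "body": {"rows": [[[0,0,0.25,0,0,-0.34,1],[0,0,0,0,0,0,1],[0,0,0,0,0,0,1],[0,0,0,0,0,0,1],[0,0,0,0,0,0,1]]]}}

```text
time: 24.5
tcp_pos: [0.4258, 0.2819, 0.232]
orientation: [[0.096, 0.995, 0.001], [0.995, -0.096, 0.0], [0.0, 0.001, -1.0]]
contact_force: [0.5, -0.4, -0.2]
width: 0.995
gripper_force: 0.0
```

```bash
python3 -c "
from h import *
look('w6','green',.03)
im,K,T=snap('top','t2')
for c in blobs(mask(im,'yellow')): print('top',rect(c,K,T,.114))
for c in blobs(mask(im,'blue')): print('top',rect(c,K,T,.062))
"
```

```text
24.5 [0.4258 0.2819 0.232 ] yaw 84.47 tilt [0.0007 0.0002] F [ 0.5 -0.4 -0.2] M [0.06 0.   0.01] need x y rz [-12.864 -15.865] 14.743
green [284. 180.] [425.8 285.8 118.4  58.2  84.6] 0 (156, array([ 48.8, -10.4]), array([60.6, 10.3]), array([53.7, -0. ]))
top [ 456.4 -300.9  118.2   63.    14.2]
top [ 561.  -142.3   60.3   34.5   32.8]
top [789.8  73.9  95.6  16.2   1.7]
```

View pics/w6.png

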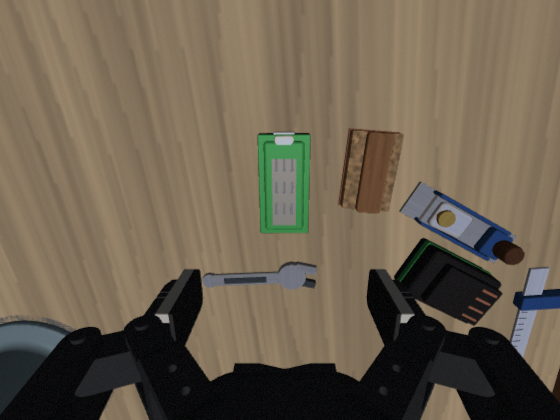

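The green case is at (284,182) with its key at (285,138), and there is room for the fingers beside the sander at (343+). The top camera and the wrist camera both put yellow at about (456.4,−301.2), yaw 14.1. Next I'll grasp green.

Emit:
{"method": "move_arm", "body": {"rows": [[[0.156,-0.015,0.5,0,0,0,0.8],[0,0,1,0,0,0,0.8],[0,0,1,0,0,0,0.8],[0,0,1,0,0,0,0.8],[0,0,1,0,0,0,0.8]]]}}

```text
time: 25.02
tcp_pos: [0.4252, 0.2858, 0.1172]
orientation: [[0.096, 0.995, -0.0], [0.995, -0.096, 0.0], [0.0, -0.0, -1.0]]
contact_force: [-0.1, -0.4, -0.7]
width: 0.897
gripper_force: 0.0
```

Emit:
{"method": "move_arm", "body": {"rows": [[[0,0,1,0,0,0,0.8],[0,0,1,0,0,0,0.8],[0,0,0.9,0,0,0,0.8],[0,0,0.6,0,0,0,0.8],[0,0,0.4,0,0,0,0.8]]]}}

```text
time: 25.43
tcp_pos: [0.4238, 0.2852, 0.0187]
orientation: [[0.096, 0.995, -0.004], [0.995, -0.096, -0.001], [-0.002, -0.003, -1.0]]
contact_force: [1.0, -0.1, 0.5]
width: 0.898
gripper_force: 0.0
```

Emit:
{"method": "move_arm", "body": {"rows": [[[0,0,0.32,0,0,0,0.8],[0,0,0,0,0,0,0.8],[0,0,0,0,0,0,0.5]]]}}

```text
time: 25.68
tcp_pos: [0.4258, 0.2858, 0.0137]
orientation: [[0.096, 0.995, 0.0], [0.995, -0.096, 0.0], [0.0, 0.0, -1.0]]
contact_force: [0.4, -0.2, -0.5]
width: 0.78
gripper_force: 0.0
```

Emit:
{"method": "move_arm", "body": {"rows": [[[0,0,0,0,0,0,-1],[0,0,0,0,0,0,-1],[0,0,0,0,0,0,-1],[0,0,0,0,0,0,-1],[0,0,0,0,0,0,-1]]]}}

```text
time: 26.1
tcp_pos: [0.4265, 0.2861, 0.0147]
orientation: [[0.096, 0.995, 0.002], [0.995, -0.096, 0.001], [0.001, 0.002, -1.0]]
contact_force: [0.1, -0.7, 5.4]
width: 0.685
gripper_force: 67.3
```

```bash
python3 -c "
from h import *
go(425.8,285.8,84.6)"
```

```text
26.1 [0.4265 0.2861 0.0147] yaw 84.5 tilt [0.002  0.0009] F [ 0.1 -0.7  5.4] M [ 0.02  0.2  -0.03] need x y rz [-0.016 -0.028] -0.018
```

Emit:
{"method": "move_arm", "body": {"rows": [[[0,0,-0.2,0,0,0,-1],[0,0,-0.5,0,0,0,-1],[0,0,-0.9,0,0,0,-1],[0,0,-1,0,0,0.3,-1],[0,0,-1,0,0,0.7,-1]]]}}

```text
time: 26.52
tcp_pos: [0.4242, 0.2851, 0.1034]
orientation: [[0.197, 0.98, -0.003], [0.98, -0.197, -0.001], [-0.002, -0.003, -1.0]]
contact_force: [0.8, 0.9, -2.5]
width: 0.684
gripper_force: 66.2
```

Emit:
{"method": "move_arm", "body": {"rows": [[[0,0,-1,0,0,1,-1],[0,0,-1,0,0,1,-1],[0,0,-1,0,0,1,-1],[0,0,-0.7,0,0,1,-1],[0,0,-0.3,0,0,1,-1]]]}}

```text
time: 26.93
tcp_pos: [0.4262, 0.286, 0.2062]
orientation: [[0.645, 0.764, 0.003], [0.764, -0.645, 0.001], [0.003, 0.002, -1.0]]
contact_force: [0.2, -0.7, -2.9]
width: 0.686
gripper_force: 66.3
```

Emit:
{"method": "move_arm", "body": {"rows": [[[0,0,0,0,0,1,-1],[0,0,0,0,0,1,-1],[0,0,0,0,0,1,-1],[0,0,0,0,0,1,-1],[0,0,0,0,0,1,-1]]]}}

```text
time: 27.35
tcp_pos: [0.4246, 0.2853, 0.2026]
orientation: [[0.932, 0.361, -0.002], [0.361, -0.932, -0.001], [-0.002, 0.0, -1.0]]
contact_force: [-0.6, -0.1, -3.1]
width: 0.688
gripper_force: 66.3
```

Emit:
{"method": "move_arm", "body": {"rows": [[[0,0,0,0,0,0.8,-1],[0,0,0,0,0,0.5,-1],[0,0,0,0,0,0,-1],[0,0,0,0,0,0,-1]]]}}

```text
time: 27.68
tcp_pos: [0.4249, 0.2854, 0.2028]
orientation: [[0.97, 0.244, -0.002], [0.244, -0.97, -0.001], [-0.002, 0.0, -1.0]]
contact_force: [0.6, 0.2, -1.8]
width: 0.688
gripper_force: 66.3
```

```bash
python3 -c "
from h import *
go(456.6,-301.7,14.0)"
```

```text
27.68 [0.4249 0.2854 0.2028] yaw 14.1 tilt [-0.0015 -0.0006] F [ 0.6  0.2 -1.8] M [-0.03  0.03 -0.07] need x y rz [-4.493 23.086] 0.018
```

Emit:
{"method": "move_arm", "body": {"rows": [[[-0.09,0.5,0,0,0,0,-1],[-0.19,0.96,0,0,0,0,-1],[-0.19,0.96,0,0,0,0,-1],[-0.19,0.96,0,0,0,0,-1],[-0.19,0.96,0,0,0,0,-1]]]}}

```text
time: 28.1
tcp_pos: [0.4308, 0.1736, 0.2033]
orientation: [[0.97, 0.244, -0.0], [0.244, -0.97, -0.0], [-0.001, 0.0, -1.0]]
contact_force: [-0.1, -0.2, -2.8]
width: 0.685
gripper_force: 66.3
```

Emit:
{"method": "move_arm", "body": {"rows": [[[-0.19,0.96,0,0,0,0,-1],[-0.19,0.96,0,0,0,0,-1],[-0.19,0.96,0,0,0,0,-1],[-0.19,0.96,0,0,0,0,-1],[-0.19,0.96,0,0,0,0,-1]]]}}

```text
time: 28.52
tcp_pos: [0.4367, 0.0513, 0.2034]
orientation: [[0.97, 0.243, -0.0], [0.243, -0.97, -0.0], [-0.0, 0.0, -1.0]]
contact_force: [0.0, 0.8, -1.8]
width: 0.688
gripper_force: 66.3
```

Emit:
{"method": "move_arm", "body": {"rows": [[[-0.19,0.96,0,0,0,0,-1],[-0.19,0.96,0,0,0,0,-1],[-0.19,0.96,0,0,0,0,-1],[-0.19,0.96,0,0,0,0,-1],[-0.19,0.96,0,0,0,0,-1]]]}}

```text
time: 28.93
tcp_pos: [0.4426, -0.0708, 0.2034]
orientation: [[0.97, 0.243, -0.0], [0.243, -0.97, -0.0], [-0.0, 0.0, -1.0]]
contact_force: [0.8, 0.2, -2.5]
width: 0.688
gripper_force: 66.3
```

Emit:
{"method": "move_arm", "body": {"rows": [[[-0.19,0.96,0,0,0,0,-1],[-0.19,0.96,0,0,0,0,-1],[-0.19,0.96,0,0,0,0,-1],[-0.19,0.96,0,0,0,0,-1],[-0.19,0.96,0,0,0,0,-1]]]}}

```text
time: 29.35
tcp_pos: [0.4485, -0.1928, 0.2033]
orientation: [[0.97, 0.243, -0.001], [0.243, -0.97, 0.0], [-0.001, -0.0, -1.0]]
contact_force: [-0.8, 0.1, -2.9]
width: 0.686
gripper_force: 66.3
```

Emit:
{"method": "move_arm", "body": {"rows": [[[-0.19,0.96,0,0,0,0,-1],[-0.19,0.96,0,0,0,0,-1],[-0.15,0.96,0,0,0,0,-1],[-0.07,0.5,0,0,0,0,-1],[0,0,0,0,0,0,-1]]]}}

```text
time: 29.77
tcp_pos: [0.4548, -0.2792, 0.2036]
orientation: [[0.971, 0.24, -0.0], [0.24, -0.971, -0.001], [-0.0, 0.0, -1.0]]
contact_force: [-0.3, -0.3, -2.4]
width: 0.687
gripper_force: 66.3
```

Emit:
{"method": "move_arm", "body": {"rows": [[[0,0,0.3,0,0,0,-1],[0,0,0.7,0,0,0,-1],[0,0,0.7,0,0,0,-1],[0,0,0.3,0,0,0,-1],[0,0,0.15,0,0,0,-1]]]}}

```text
time: 30.18
tcp_pos: [0.4542, -0.2749, 0.1476]
orientation: [[0.97, 0.244, -0.003], [0.244, -0.97, 0.003], [-0.002, -0.004, -1.0]]
contact_force: [0.0, 0.3, -1.8]
width: 0.687
gripper_force: 66.2
```

Emit:
{"method": "move_arm", "body": {"rows": [[[0,0,0,0,0,0,-1],[0,0,0,0,0,0,-1],[0,0,0,0,0,0,-1]]]}}

```text
time: 30.43
tcp_pos: [0.4559, -0.2771, 0.1509]
orientation: [[0.97, 0.243, 0.002], [0.243, -0.97, -0.001], [0.001, 0.002, -1.0]]
contact_force: [0.6, -0.7, -2.1]
width: 0.686
gripper_force: 66.2
```

```bash
python3 -c "
from h import *
go(456.6,-301.7,14.1)"
```

```text
30.43 [ 0.4559 -0.2771  0.1509] yaw 14.05 tilt [ 0.0015 -0.0014] F [ 0.6 -0.7 -2.1] M [-0.02  0.04  0.03] need x y rz [-0.211  0.96 ] -0.009
```

Emit:
{"method": "move_arm", "body": {"rows": [[[-0.1,0.48,0,0,0,0,-1],[-0.11,0.48,0,0,0,0,-1],[0,0,0,0,0,0,-1],[0,0,0,0,0,0,-1],[0,0,0,0,0,0,-1]]]}}

```text
time: 30.85
tcp_pos: [0.4559, -0.3019, 0.1498]
orientation: [[0.97, 0.242, -0.0], [0.242, -0.97, 0.0], [0.0, -0.0, -1.0]]
contact_force: [0.9, -0.2, -1.9]
width: 0.689
gripper_force: 66.3
```

```bash
python3 -c "
from h import *
go(456.6,-301.7,14.1)"
```

```text
30.85 [ 0.4559 -0.3019  0.1498] yaw 13.98 tilt [-0.      0.0002] F [ 0.9 -0.2 -1.9] M [-0.04 -0.02 -0.01] need x y rz [0.028 0.   ] -0.021
```

Aligned. I'll lower it from 0.150 to about 0.137, then creep.

Emit:
{"method": "move_arm", "body": {"rows": [[[0.03,0,0.2,0,0,-0.02,-1],[0,0,0.2,0,0,0,-1],[0,0,0.1,0,0,0,-1],[0,0,0,0,0,0,-1],[0,0,0,0,0,0,-1]]]}}

```text
time: 31.27
tcp_pos: [0.4566, -0.3009, 0.1368]
orientation: [[0.97, 0.245, -0.001], [0.245, -0.97, 0.001], [-0.001, -0.001, -1.0]]
contact_force: [-0.7, 0.2, -2.2]
width: 0.691
gripper_force: 66.3
```

Emit:
{"method": "move_arm", "body": {"rows": [[[0,0,0.06,0,0,0,-1],[0,0,0.06,0,0,0,-1],[0,0,0.04,0,0,0,-1],[0,0,0,0,0,0,-1]]]}}

```text
time: 31.6
tcp_pos: [0.4566, -0.3011, 0.1331]
orientation: [[0.97, 0.244, -0.0], [0.244, -0.97, 0.0], [-0.0, -0.0, -1.0]]
contact_force: [0.0, 0.3, -2.6]
width: 0.689
gripper_force: 66.3
```

Engaged with no resistance. Target height is about 0.1287.

Emit:
{"method": "move_arm", "body": {"rows": [[[0,0,0.05,0,0,0,-1],[0,0,0.05,0,0,0,-1],[0,0,0.05,0,0,0,-1],[0,0,0,0,0,0,-1]]]}}

```text
time: 31.93
tcp_pos: [0.4566, -0.3011, 0.1292]
orientation: [[0.97, 0.244, -0.0], [0.244, -0.97, 0.0], [-0.0, -0.001, -1.0]]
contact_force: [-0.6, -0.0, -2.5]
width: 0.692
gripper_force: 66.3
```

Emit:
{"method": "move_arm", "body": {"rows": [[[0,0,0.03,0,0,0,-1],[0,0,0.03,0,0,0,-1],[0,0,0,0,0,0,-1]]]}}

```text
time: 32.18
tcp_pos: [0.4568, -0.3014, 0.1287]
orientation: [[0.97, 0.244, -0.0], [0.244, -0.97, -0.0], [-0.0, 0.0, -1.0]]
contact_force: [-2.4, 1.8, 2.8]
width: 0.686
gripper_force: 66.7
```

Seated at 0.1287. Release, rise, then check.

Emit:
{"method": "move_arm", "body": {"rows": [[[0,0,0,0,0,0,0.6],[0,0,0,0,0,0,0.8],[0,0,0,0,0,0,0.8],[0,0,-0.3,0,0,0,0.8],[0,0,-0.8,0,0,0,0.8]]]}}

```text
time: 32.6
tcp_pos: [0.4553, -0.2999, 0.1533]
orientation: [[0.97, 0.244, -0.004], [0.244, -0.97, 0.004], [-0.003, -0.005, -1.0]]
contact_force: [-0.5, 0.5, 0.0]
width: 0.902
gripper_force: 0.0
```

Emit:
{"method": "move_arm", "body": {"rows": [[[0,0,-1,0,0,0,0.8],[0,0,-1,0,0,0,0.8],[0,0,-1,0,0,0,0.8],[0,0,-1,0,0,0,0.8],[0,0,-1,0,0,0,0.8]]]}}

```text
time: 33.02
tcp_pos: [0.4567, -0.3012, 0.2825]
orientation: [[0.97, 0.244, 0.001], [0.244, -0.97, -0.001], [0.001, 0.001, -1.0]]
contact_force: [0.2, 0.2, -0.3]
width: 0.898
gripper_force: 0.0
```

Emit:
{"method": "move_arm", "body": {"rows": [[[0,0,-0.8,0,0,0,0.8],[0,0,-0.3,0,0,0,0.8],[0,-1,0,0,0,0,0.8],[0,-1,0,0,0,0,0.8],[0,-1,0,0,0,0,0.8]]]}}

```text
time: 33.43
tcp_pos: [0.4379, -0.2277, 0.3075]
orientation: [[0.97, 0.243, -0.001], [0.243, -0.97, 0.001], [-0.0, -0.001, -1.0]]
contact_force: [-0.5, -0.1, 0.1]
width: 0.9
gripper_force: 0.0
```

Emit:
{"method": "move_arm", "body": {"rows": [[[0,-1,0,0,0,0,0.8],[0,-1,0,0,0,0,0.8],[0,-1,0,0,0,0,0.8],[0,0,0,0,0,0,0.8],[0,0,0,0,0,0,0.8]]]}}

```text
time: 33.85
tcp_pos: [0.4199, -0.155, 0.3078]
orientation: [[0.969, 0.246, 0.0], [0.246, -0.969, -0.0], [0.0, 0.0, -1.0]]
contact_force: [0.0, -0.1, 0.6]
width: 0.902
gripper_force: 0.0
```

```bash
python3 -c "
from h import *
go(0,0,0)
t,K,T=snap('top','t3');
for c in blobs(mask(t,'green')): print('top',rect(c,K,T,.144))
s,_,_=snap('side','s3');w,_,_=snap('wrist','w9')
a=cv2.resize(s[100:220,270:400],(520,480),interpolation=cv2.INTER_CUBIC)
b=cv2.resize(w,(280,210));pad=np.zeros((480,280,3),np.uint8);pad[:210]=b;pad[240:450]=cv2.resize(t,(280,210))
cv2.imwrite('pics/fin.png',cv2.cvtColor(np.hstack([a,pad]),cv2.COLOR_RGB2BGR))"
```

```text
33.85 [ 0.4199 -0.155   0.3078] yaw 14.24 tilt [ 0.0001 -0.0003] F [ 0.  -0.1  0.6] M [-0.09  0.03  0.04] need x y rz [-14.755 -10.14 ] 2.485
top [ 755.1 -605.   114.7   54.8  175.3]
top [ 455.2 -298.6  115.6   58.6   14.6]
```

View pics/fin.png

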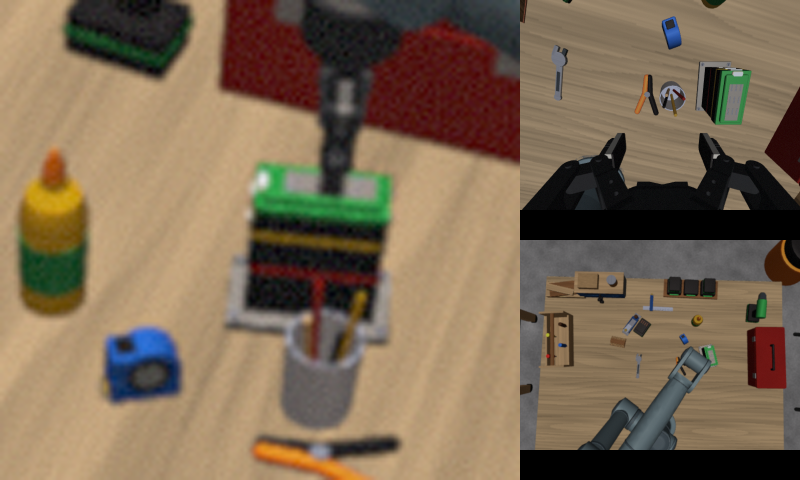

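The final views show all three cases closed flush at (315,240), with thin even colour lines between them. The tape is upright at (145,365), the other things haven't moved, and the gripper is empty and clear.

```bash
python3 -c "
from plant import bot
print(bot.hand_in())"
```

```text
the job is handed in; nothing more can be done
None
```

The job is handed in at about 34 s: the tape measure stands upright on clear bench, yellow sits flush on red and green flush on yellow with their keys engaged, and the gripper is open and clear; no verdict came back.

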